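# Feed the seedling pots from the child-resistant tub

### The job

Open the child-resistant tub by pressing its cap down while turning it anticlockwise, and set the cap aside on the bench. Put exactly one green feed tablet into every plant pot there is and set a yellow cover on each pot so that it sits seated and level; leave the other tablets in the tub. Finally put the cap back and lock it again (press down, turn clockwise until it stops, let up), without disturbing the bottle, the spare pots or the scraper.

Things in the scene. Friction and masses are not known exactly. Their poses are not given: they have to be found in the camera images.
- tub: White tub, blue band, 86 mm across, fixed, yaw varies. Origin: centre of its underside at bench level, z up. Its top tray holds 4 tablets; two claws at its +x and -x sides hold the cap down by its ears. Press the cap, turn it anticlockwise (from above) 0.8 rad, let up, lift: open. To lock: lower it with its ears 0.8 rad anticlockwise of the claws, press, turn clockwise to the stop, let up.
- tray (a point): Centre of the tub's tray at its rim, 63 mm above the bench. Rim 63 mm outer diameter, stands inside the cap. A 7 mm high cross along the tub's x and y divides the tray into quarters.
- claw (a point): Top of the +x white claw, 63.5 mm above the bench (its twin is at -x): spans 42 to 61.5 mm from the tub's axis, 30 mm wide, 5 mm thick roof. Under the roof sits a cap ear. The claw's clockwise end (from above) is walled off; at its anticlockwise end a lip hangs 4 mm below the roof, so an ear passes only when the cap is pressed down.
- cap: Orange child-resistant cap, 60 g, hollow, open below, 76 mm outer and 68 mm inner diameter, flat top 36 mm above its lower edge. Origin: centre of the lower edge, z up. Locked: its x along the tub's x (either way round), origin 52.5 mm above the bench, plays 0.05 rad. Loose on the tub: origin 54 mm up. Free to lift from 0.65 rad turned; raise it 35 mm before moving aside.
- rib (a point): Top centre of the cap's grip rib, 58 mm above the cap's origin: rib 60 mm long (cap x), 14 mm wide (cap y), 22 mm high above the flat top. Grip it across its width to press and turn.
- ear (a point): Top of the cap's red ear at cap +x (its twin at -x): 14 mm wide, 6 mm high at the cap's lower edge, reaching out to 50 mm from the cap's axis.
- collar (a joint): Grey sprung ring under the cap's edge; value in m, positive down: 0 with the cap locked, -0.0015 with the cap off or loose, 0.004 and more when pressed enough to turn (about 12 N), 0.0065 at the stop (about 16 N). From locked it starts to give at 6 N.
- tablet0: Green feed tablet, cylinder 16 mm across, 20 mm high, 12 g, all four alike. Origin: centre of its underside. Starts standing in a quarter of the tub's tray, on the tray's diagonal 18.5 mm from the tub's axis, underside 56 mm above the bench, upper 13 mm clear of the rim. Neighbours are 10 mm apart: grip it with the fingers along the circle round the tub's axis.
- tablet1: Green feed tablet, cylinder 16 mm across, 20 mm high, 12 g, all four alike. Origin: centre of its underside. Starts standing in a quarter of the tub's tray, on the tray's diagonal 18.5 mm from the tub's axis, underside 56 mm above the bench, upper 13 mm clear of the rim. Neighbours are 10 mm apart: grip it with the fingers along the circle round the tub's axis.
- tablet2: Green feed tablet, cylinder 16 mm across, 20 mm high, 12 g, all four alike. Origin: centre of its underside. Starts standing in a quarter of the tub's tray, on the tray's diagonal 18.5 mm from the tub's axis, underside 56 mm above the bench, upper 13 mm clear of the rim. Neighbours are 10 mm apart: grip it with the fingers along the circle round the tub's axis.
- tablet3: Green feed tablet, cylinder 16 mm across, 20 mm high, 12 g, all four alike. Origin: centre of its underside. Starts standing in a quarter of the tub's tray, on the tray's diagonal 18.5 mm from the tub's axis, underside 56 mm above the bench, upper 13 mm clear of the rim. Neighbours are 10 mm apart: grip it with the fingers along the circle round the tub's axis.
- pot0: Black round plant pot, loose, about 0.5 kg, 75 mm high, rim 90 mm outer and 82 mm inner diameter. Filled with tan grit to 45 mm above its base (30 mm below the rim), with three stone-like seedlings 4 mm high near the edge. Origin: centre of its underside. Two or three pots are present (None if absent).
- pot1: Black round plant pot, loose, about 0.5 kg, 75 mm high, rim 90 mm outer and 82 mm inner diameter. Filled with tan grit to 45 mm above its base (30 mm below the rim), with three stone-like seedlings 4 mm high near the edge. Origin: centre of its underside. Two or three pots are present (None if absent).
- pot2: Black round plant pot, loose, about 0.5 kg, 75 mm high, rim 90 mm outer and 82 mm inner diameter. Filled with tan grit to 45 mm above its base (30 mm below the rim), with three stone-like seedlings 4 mm high near the edge. Origin: centre of its underside. Two or three pots are present (None if absent).
- cover0: Yellow pot cover, 70 g, all three alike: disc 96 mm across, 5 mm thick, with a 74 mm wide, 6 mm deep step below that drops into a pot's mouth, and a black knob 18 mm across, 22 mm high on top. Origin: centre of the step's underside; disc top 11 mm, knob top 33 mm above it. Seated on a pot its origin is 69 mm above the pot's. Starts on the bench; any cover fits any pot.
- cover1: Yellow pot cover, 70 g, all three alike: disc 96 mm across, 5 mm thick, with a 74 mm wide, 6 mm deep step below that drops into a pot's mouth, and a black knob 18 mm across, 22 mm high on top. Origin: centre of the step's underside; disc top 11 mm, knob top 33 mm above it. Seated on a pot its origin is 69 mm above the pot's. Starts on the bench; any cover fits any pot.
- cover2: Yellow pot cover, 70 g, all three alike: disc 96 mm across, 5 mm thick, with a 74 mm wide, 6 mm deep step below that drops into a pot's mouth, and a black knob 18 mm across, 22 mm high on top. Origin: centre of the step's underside; disc top 11 mm, knob top 33 mm above it. Seated on a pot its origin is 69 mm above the pot's. Starts on the bench; any cover fits any pot.
- bottle: Bystander: bottle 60 mm across, 100 mm high. Origin: centre of underside. Leave alone.
- potstack: Bystander: stack of spare black pots, 89 mm across, 90 mm high. Origin: centre of underside. Leave alone.
- scraper: Bystander: flat potting scraper with a wooden handle lying on the bench, under 30 mm high. Origin: centre of its underside. Leave alone.
Not all that is in view belongs to the job. What is meant by the cap is not pink or purple, and is the smaller of those in its own colour.

How it is judged:
By the outcome, as a careful person would: the job done as asked, in the order asked, and still so for the second after the job is handed in, with the robot touching nothing.
Of pot0, pot1, pot2 only 2 to 3 are there at a start; the rules pass over those that are not, and their reading is None.
At some moment in a run one of cover0, cover1, cover2 may be knocked a few centimetres aside while the robot is not near it.
It also fails if it takes over 210 s, if anything falls off the work surface, if the arm or the gripper's body presses on something with over 40 N, if the wrist force passes 120 N, or if a joint passes its speed limit or range.

### The arm

A 7-joint arm with a two-finger parallel gripper is mounted at the origin on the work surface. World frame = base frame: x ahead of the robot, y to its left, z up, the work surface at z = 0. Lengths are in m, angles in rad, forces in N, time in s.
With the tool pointing down it reaches from about 0.425 to 0.95 m from the base axis. Payload 4.7 kg.
Tool frame: the origin (TCP) lies on the centre line of the jaws, within the pads' length; the fingertips stand robot.nose_length ahead of it and the grasp point (between the pads) lies 8 mm behind it (robot.nose_length is the distance from the TCP to the fingertips, in m); z points along the fingers, x is the direction in which the jaws open and shut, and the axes are right-handed (so a half turn about z gives the same grasp; the last joint's range is limited). The gripper opens to 85 mm and grips with 20 to 120 N. Pads are 22 mm wide; open, the fingers measure 114 mm over their backs; the gripper's body (76 mm by 85 mm) begins 54 mm behind the grasp point. The pads swing forward as they close: fully open they stand 13 mm farther back than shut.
Start: joints at [-1.205, 0.469, -0.049, 1.532, 0.024, 1.141, -0.082], TCP at [0.26, 0.623, 0.242] pointing down, gripper open.
Joint ranges: [-2.59, 2.59], [-0.33, 1.99], [-1.39, 1.29], [0.1, 2.45], [-1.04, 4.18], [0.21, 1.99], [-2.66, 2.66]. Speed limits (rad/s): [2.57, 2.57, 3.14, 3.14, 3.14, 3.14, 3.14].

### API

Orientations are given as [roll, pitch, yaw] about the fixed x, y, z axes, in that order (R = Rz(yaw) Ry(pitch) Rx(roll)).
In Python, from plant import robot gives the robot as it stands. Calls block until the motion is done:
- robot.goto(position, orientation): joint-space move of the TCP to a pose.
- robot.move_straight(position, vel=0.15, attitude=None, contact_N=None): straight line of the TCP; attitude=None keeps the orientation; vel is the mean speed in m/s. With contact_N (N) it stops when the force on the tool has changed by that much, and returns True; else False.
- robot.move_joints(angles): joint-space move.
- robot.grip(opening, strength=None): opening from 0.0 (shut) to 1.0 (fully open); strength is the grip in N (None keeps the last); returns when the fingers have stopped.
- robot.sleep(seconds).
- robot.inverse_kinematics(position, orientation): joint angles nearest the present ones, or None.
- robot.sense(): the state.
- robot.grab_frame(name): name is "side" or "top" or "wrist"; returns a dict with "image" (384x512x3 uint8, red, green, blue), "range_z" (384x512 float32, m along the optical axis (not along the pixel's ray), 0 where there is no reading), "fx", "fy", "cx", "cy" (pixels), "R" (3x3) and "t" (3): a world point X has camera coordinates R X + t. Camera axes: x right, y down, z forward; pixel columns grow to the right and rows downward; lengths in m; the calibration is good to about 2 mm. The wrist camera is an equidistant fisheye: a pixel r from the principal point sees the ray r / f radians off the axis. A picture is of the moment at which its call begins.
A pose or a line that the arm cannot do raises robot.IKError and nothing moves.
- robot.close_job(): hands the job in, once; it reports no verdict.
The state is a dict: "t": time; "joint_pos": joint angles; "joint_velocities": joint speeds; "effort": joint torques, N m; "tcp_pos": TCP position; "tcp_rot": TCP orientation; "wrist_force": force on the tool from outside, world axes, zero at the start; "torque": the same for the moment, N m; "opening": opening from 0.0 (shut) to 1.0 (fully open).
Only numpy, scipy, OpenCV 4.12 (cv2) and the standard library are available. Lean on these libraries where they do the work, as an engineer would, in place of code of your own. Each camera call takes 0.05 s, during which the arm holds its last target.

## Working session

There is one attempt and no reset: what is moved stays moved. The work goes in short steps, each a Python script; the robot and the scene stay as the last script left them, time stands still between calls to the robot, and variables do not carry over. Pictures are saved under pics/ and viewed, and the job is handed in when it is done.

```bash
ls; mkdir -p pics; cat > h.py <<'E'
import numpy as np, cv2
from plant import robot
def snap(cam,name):
    f=robot.grab_frame(cam); cv2.imwrite(f'pics/{name}.png',f['image'][:,:,::-1]); np.savez(f'pics/{name}.npz',**{k:np.asarray(v) for k,v in f.items()}); return f
def load(name): return dict(np.load(f'pics/{name}.npz'))
def p2w(f,u,v,z=None):
    # z depth; if None use range
    R,t=f['R'],f['t']
    d=f['range_z'][int(round(v)),int(round(u))] if z is None else z
    c=np.array([(u-f['cx'])/f['fx']*d,(v-f['cy'])/f['fy']*d,d])
    return R.T@(c-t)
def ray_plane(f,u,v,zw):
    R,t=f['R'],f['t']; o=-R.T@t; d=R.T@np.array([(u-f['cx'])/f['fx'],(v-f['cy'])/f['fy'],1.])
    return o+d*(zw-o[2])/d[2]
def cloud(f):
    h,w=f['range_z'].shape; u,v=np.meshgrid(np.arange(w),np.arange(h)); d=f['range_z']
    c=np.stack([(u-f['cx'])/f['fx']*d,(v-f['cy'])/f['fy']*d,d],-1)
    return (c-f['t'])@f['R']
E
python3 - <<'E'
from h import *
for c in('top','side','wrist'):
    f=snap(c,c+'0'); print(c,f['fx'],f['cx'],f['cy'],f['R'].round(3).tolist(),f['t'])
print(robot.nose_length,robot.sense())
E
```

```text
pics
top 389.3296735156308 255.65690103426755 188.32774719163854 [[-0.017, -1.0, 0.014], [-0.99, 0.015, -0.143], [0.143, -0.016, -0.99]] [-0.00654242  0.54524674  1.068532  ]
side 394.7994330504506 255.97708250706913 188.0808755237148 [[0.78, -0.626, -0.025], [-0.409, -0.479, -0.777], [0.475, 0.616, -0.629]] [-0.41207249  0.27358354  0.93292927]
wrist 297.3186396354542 253.07181966001525 189.46570934786084 [[0.384, 0.923, -0.003], [0.89, -0.37, 0.266], [0.245, -0.105, -0.964]] [-0.67408656 -0.03527049  0.37939614]
0.011 {'t': 0.15, 'joint_pos': array([-1.20489012,  0.46924924, -0.04860224,  1.53337125,  0.02408447,
        1.14099543, -0.08228562]), 'joint_velocities': array([-0.00193407, -0.00243822,  0.0001186 , -0.00546866,  0.00140357,
       -0.00118423, -0.00239704]), 'effort': array([ 1.65099659e-04, -5.10764408e+01, -4.66790074e-02, -2.37980497e+01,
        1.08146336e-02,  5.34471401e-03,  2.28154460e-05]), 'tcp_pos': array([0.25944242, 0.62270917, 0.24152762]), 'tcp_rot': array([3.14156705e+00, 1.43854585e-03, 1.17602907e+00]), 'wrist_force': array([-0.34126222, -0.19637413,  0.56411249]), 'torque': array([-0.02022593, -0.01621587, -0.00147665]), 'opening': 0.9980610877711212}
```

View pics/top0.png

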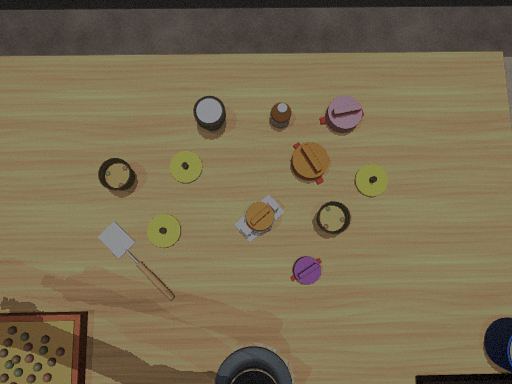

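View pics/side0.png

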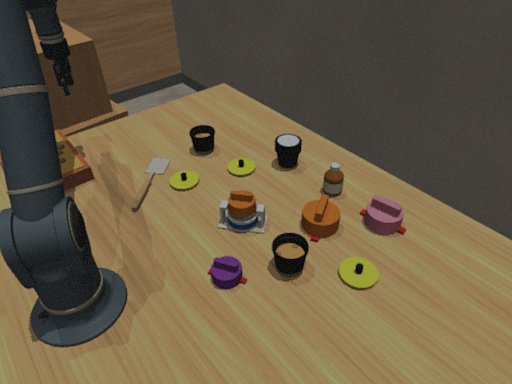

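The top view shows four cap-like things: orange on the tub (260,217), a larger orange one with ears (311,161), pink (345,114) and purple (307,270). I choose the smaller orange one on the tub. Two pots have grit, at (117,175) and (334,218); the stack is at (210,113). There are three covers: (186,167), (164,231) and (372,180).

```bash
python3 - <<'E'
from h import *
f=load('top0'); im=cv2.imread('pics/top0.png')
def crop(n,u,v,r,s): cv2.imwrite(f'pics/{n}.png',cv2.resize(im[v-r:v+r,u-r:u+r],None,fx=s,fy=s,interpolation=cv2.INTER_CUBIC))
crop('c_tub',260,217,35,8)
C=cloud(f)
P=C.reshape(-1,3)
for n,(u,v) in dict(cap=(260,217),big=(311,161),pink=(345,114),purple=(307,270),potA=(117,175),potB=(334,218),c0=(186,167),c1=(164,231),c2=(372,180),stack=(210,113),bottle=(282,107),scr=(117,240)).items(): print(n,C[v,u].round(4))
# circle fits
hsv=cv2.cvtColor(im,cv2.COLOR_BGR2HSV)
def fit(p):
    A=np.c_[2*p[:,:2],np.ones(len(p))]; s=np.linalg.lstsq(A,(p[:,:2]**2).sum(1),rcond=None)[0]; return s[:2],np.sqrt(s[2]+s[:2]@s[:2])
for n,(u,v) in dict(c0=(186,167),c1=(164,231),c2=(372,180)).items():
    sub=C[v-22:v+22,u-22:u+22]; h=hsv[v-22:v+22,u-22:u+22]
    m=(h[...,0]>24)&(h[...,0]<36)&(h[...,1]>190); m&=sub[...,2]>0.004
    c,_=cv2.findContours(m.astype(np.uint8),cv2.RETR_EXTERNAL,cv2.CHAIN_APPROX_NONE); c=max(c,key=len)[:,0]
    w=np.array([ray_plane(f,a+u-22,b+v-22,0.011) for a,b in c]); print(n,fit(w),np.median(sub[m][:,2]))
for n,(u,v) in dict(A=(117,175),B=(334,218)).items():
    sub=C[v-28:v+28,u-28:u+28].reshape(-1,3); r=sub[(sub[:,2]>0.068)&(sub[:,2]<.082)]; print(n,len(r),fit(r),r[:,:2].min(0),r[:,:2].max(0))
E
```

```text
cap [ 0.4584 -0.0242  0.1099]
big [ 0.614  -0.1697  0.0775]
pink [ 0.756  -0.2769  0.0559]
purple [ 0.3157 -0.1512  0.0544]
potA [0.5885 0.3773 0.0433]
potB [ 0.4568 -0.2337  0.0446]
c0 [0.6112 0.1843 0.0319]
c1 [0.4288 0.2444 0.0319]
c2 [ 0.5652 -0.3511  0.033 ]
stack [0.752  0.1094 0.0892]
bottle [ 0.763  -0.0911  0.1005]
scr [0.4064 0.3841 0.0048]Traceback (most recent call last):
  File "<stdin>", line 15, in <module>
ValueError: max() iterable argument is empty
```

View pics/c_tub.png

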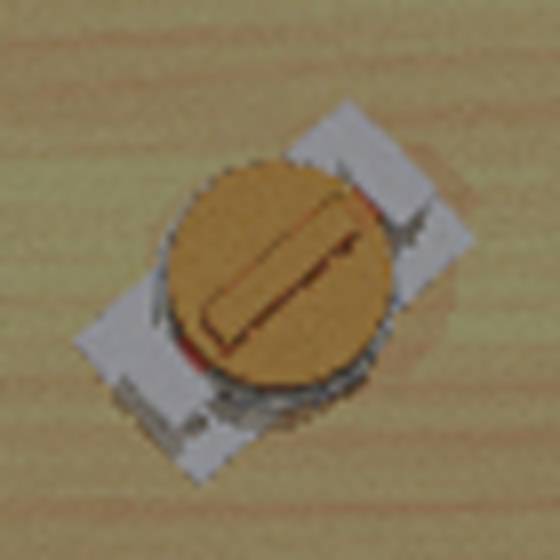

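View pics/wrist0.png

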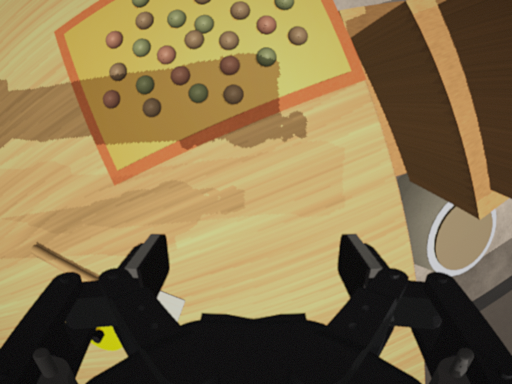

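The crop shows the small orange cap on the white tub, with its rib diagonal from about (220,335) to (345,205) in the crop and red ears under both claws. Next I fit the positions from depth.

```bash
cat >> h.py <<'E'
def fitc(p):
    A=np.c_[2*p[:,:2],np.ones(len(p))]; s=np.linalg.lstsq(A,(p[:,:2]**2).sum(1),rcond=None)[0]; return s[:2],np.sqrt(s[2]+s[:2]@s[:2])
def blob(f,xy,zlo,zhi,r,zplane):
    """contour of points with height in range within r of xy -> min enclosing circle at plane"""
    C=cloud(f); m=(C[...,2]>zlo)&(C[...,2]<zhi)&(np.hypot(C[...,0]-xy[0],C[...,1]-xy[1])<r)&(f['range_z']>0)
    w=C[m]
    v,u=np.nonzero(m)
    W=np.array([ray_plane(f,a,b,zplane) for a,b in zip(u,v)])
    return W[:,:2],w
E
python3 - <<'E'
from h import *
f=load('top0')
def rep(n,W):
    (c,s,a)=cv2.minAreaRect(W.astype(np.float32)*1000); e,r=cv2.minEnclosingCircle(W.astype(np.float32)*1000); print(n,len(W),'rect',np.round(c,1),np.round(s,1),round(a,1),'circ',np.round(e,1),round(r,1),'mean',W.mean(0).round(4))
for n,xy in dict(c0=(.611,.184),c1=(.429,.244),c2=(.565,-.351)).items():
    W,w=blob(f,xy,.006,.018,.065,.011); rep(n,W)
    W,w=blob(f,xy,.026,.04,.03,.033); rep(n+'knob',W)
for n,xy in dict(A=(.5885,.377),B=(.457,-.234)).items():
    W,w=blob(f,xy,.066,.084,.065,.075); rep(n,W); print(fitc(W))
W,w=blob(f,(.458,-.024),.1,.12,.06,.1105); rep('rib',W)
W,w=blob(f,(.458,-.024),.081,.096,.06,.0885); rep('captop',W)
W,w=blob(f,(.458,-.024),.055,.07,.09,.0635); rep('claws',W)
for n,xy in dict(big=(.614,-.17),pink=(.756,-.277),purple=(.316,-.151),stack=(.752,.109),bottle=(.763,-.091)).items():
    W,w=blob(f,xy,.03,.12,.08,.06); rep(n,W)
W,w=blob(f,(.38,.36),.004,.05,.2,.01); rep('scr+',W)
E
```

```text
c0 777 rect [616.2 186. ] [102.1  93.9] 71.7 circ [606.7 183.4] 59.9 mean [0.6166 0.1897]
c0knob 31 rect [616.9 189.9] [16.7 16.2] 44.2 circ [617.2 189.7] 9.1 mean [0.6175 0.1897]
c1 838 rect [431.1 250.9] [94.4 93.2] 26.9 circ [431.5 250.8] 48.0 mean [0.4311 0.2507]
c1knob 35 rect [431.4 250.6] [16.5 16. ] 62.9 circ [431.2 250.5] 9.1 mean [0.4313 0.2505]
c2 771 rect [ 570.4 -345.1] [115.6  96.4] 77.3 circ [ 559.6 -345.7] 61.0 mean [ 0.5683 -0.3546]
c2knob 34 rect [ 568.1 -354.2] [16.1 16.8] 42.5 circ [ 568.2 -354.1] 9.3 mean [ 0.5684 -0.3543]
A 224 rect [586.7 373.7] [91.7 88. ] 62.8 circ [586.3 373.8] 45.9 mean [0.5867 0.375 ]
(array([0.58658387, 0.37337009]), np.float64(0.042496350694634054))
B 185 rect [ 457.8 -224.6] [87.8 87.7] 87.7 circ [ 457.  -225.3] 45.3 mean [ 0.4571 -0.2269]
(array([ 0.45676099, -0.22521232]), np.float64(0.04245723599890126))
rib 121 rect [462.6 -23.1] [14.  59.8] 40.6 circ [461.2 -24.3] 30.0 mean [ 0.4628 -0.0234]
captop 495 rect [462.8 -23.5] [74.6 73.5] 62.6 circ [462.7 -23.4] 37.8 mean [ 0.4623 -0.0231]
claws 175 rect [457.7 -26.6] [ 64.4 123.4] 29.8 circ [463.4 -23. ] 62.3 mean [ 0.4606 -0.0216]
big 1057 rect [ 619.6 -169.8] [102.4 101. ] 89.2 circ [ 620.  -168.3] 53.4 mean [ 0.6196 -0.169 ]
pink 952 rect [ 758.1 -273.3] [ 98.4 102.2] 87.5 circ [ 757.7 -275.1] 52.9 mean [ 0.7588 -0.2735]
purple 593 rect [ 315.  -150.5] [70.8 72. ] 88.2 circ [ 315.9 -150. ] 37.1 mean [ 0.3156 -0.1502]
stack 879 rect [764.  115.3] [91.8 98.5] 89.7 circ [764.  115.3] 50.7 mean [0.7641 0.115 ]
bottle 390 rect [757.  -88.5] [57.6 65.9] 88.7 circ [757.5 -88.6] 34.4 mean [ 0.757  -0.0888]
scr+ 2096 rect [389.2 357.7] [402.8 383.3] 23.5 circ [379.4 369.7] 207.9 mean [0.4106 0.3066]
```

```bash
cat >> h.py <<'E'
def wcloud(f):
    h,w=f['range_z'].shape; u,v=np.meshgrid(np.arange(w),np.arange(h)); x=(u-f['cx'])/f['fx'];y=(v-f['cy'])/f['fy']
    th=np.hypot(x,y)+1e-9; k=np.tan(np.minimum(th,1.5))/th; d=f['range_z']
    c=np.stack([x*k*d,y*k*d,d],-1); C=(c-f['t'])@f['R']; C[d<=0]=9; return C
def pca(W):
    m=W.mean(0); e,v=np.linalg.eigh(np.cov((W-m).T)); return m,v[:,1]
E
python3 - <<'E'
from h import *
f=load('top0')
W,w=blob(f,(.458,-.024),.1,.12,.06,.1105); m,d=pca(W); a=np.arctan2(d[1],d[0]); print(m,a)
a=(a+np.pi/2)%np.pi-np.pi/2
for k in range(-2,3):
    y=a+np.pi/2+k*np.pi
    for dy in(0,.4,.85):
        q=robot.inverse_kinematics([.4627,-.0233,.2],[np.pi,0,y+dy]); print(round(y+dy,3),None if q is None else np.round(q,2))
E
```

```text
[ 0.46278298 -0.02343841] 2.2798225241390115
-5.574 [-0.48  0.18  0.5   2.09 -0.11  0.9   0.79]
-5.174 [-0.45  0.17  0.46  2.09 -0.1   0.9   1.18]
-4.724 [-0.41  0.17  0.42  2.09 -0.09  0.9   1.62]
-2.433 [-0.98  0.29  1.13  2.11 -0.33  0.93 -2.09]
-2.033 [-0.98  0.29  1.13  2.11 -0.33  0.93 -1.69]
-1.583 [-0.77  0.21  0.85  2.1  -0.2   0.91 -1.39]
0.709 [-0.48  0.18  0.5   2.09 -0.11  0.9   0.79]
1.109 [-0.45  0.17  0.46  2.09 -0.1   0.9   1.18]
1.559 [-0.41  0.17  0.42  2.09 -0.09  0.9   1.62]
3.851 [-0.98  0.29  1.13  2.11 -0.33  0.93 -2.09]
4.251 [-0.98  0.29  1.13  2.11 -0.33  0.93 -1.69]
4.701 [-0.77  0.21  0.85  2.1  -0.2   0.91 -1.39]
6.992 [-0.48  0.18  0.5   2.09 -0.11  0.9   0.79]
7.392 [-0.45  0.17  0.46  2.09 -0.1   0.9   1.18]
7.842 [-0.41  0.17  0.42  2.09 -0.09  0.9   1.62]
```

```bash
python3 - <<'E'
from h import *
robot.grip(0.45)
robot.goto([.43,0,.27],[np.pi,0,.709])
robot.goto([.4627,-.0233,.22],[np.pi,0,.709])
f=snap('wrist','w1'); C=wcloud(f)
m=(C[...,2]>.103)&(C[...,2]<.118)&(np.hypot(C[...,0]-.4627,C[...,1]+.0233)<.05)
W=C[m][:,:2]; mm,d=pca(W); print(m.sum(),mm,np.arctan2(d[1],d[0]),cv2.minAreaRect(W.astype(np.float32)*1000),C[m][:,2].mean())
m=(C[...,2]>.083)&(C[...,2]<.094)&(np.hypot(C[...,0]-.4627,C[...,1]+.0233)<.05)
print(m.sum(),cv2.minEnclosingCircle(C[m][:,:2].astype(np.float32)*1000))
print(robot.sense()['tcp_pos'],robot.sense()['t'])
E
```

```text
1105 [ 0.46201674 -0.02315207] 2.273546486387237 ((463.140869140625, -24.145265579223633), (13.300833702087402, 59.92365646362305), 40.20731735229492) 0.11066374461952766
3993 ((462.76971435546875, -24.579355239868164), 38.0725212097168)
[ 0.46285168 -0.02267722  0.2199584 ] 3.4
```

View pics/w1.png

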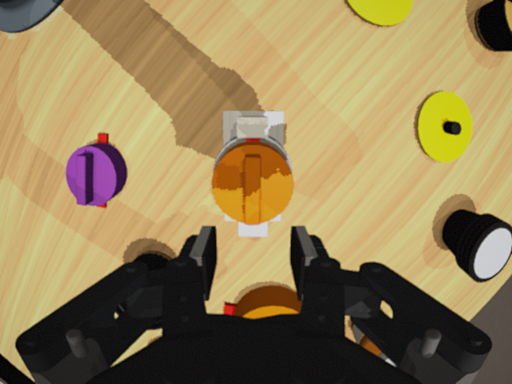

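The wrist view shows the rib at (252,182), midway between the fingers and aligned with them, and it agrees with the top camera to about 1 mm. I'll descend, grip, press and turn.

```bash
python3 - <<'E'
from h import *
pi=np.pi
x,y=.4629,-.0238; Y=.707
print(robot.move_straight([x,y,.125],attitude=[pi,0,Y]))
print(robot.move_straight([x,y,.1015],vel=.05,contact_N=8))
robot.grip(0.0,80); s=robot.sense(); print(s['tcp_pos'],s['opening'],s['wrist_force'],s['t'])
robot.move_straight([x,y,.0960],vel=.02); s=robot.sense(); print(s['tcp_pos'],s['wrist_force'],s['torque'],s['t'])
E
```

```text
False
False
[ 0.46292035 -0.02400158  0.10192239] 0.14168725130153167 [-1.14334848 -0.69127604  4.94437977] 5.1417
[ 0.46303197 -0.02400667  0.09692841] [-2.96365178 -0.94468046 12.80183999] [-1.64206861e-01  8.99140430e-01 -6.13273222e-04] 5.5667
```

```bash
python3 - <<'E'
from h import *
pi=np.pi
x,y=.4629,-.0238; Y=.707
robot.move_straight([x,y,.0946],vel=.02); s=robot.sense(); print(s['tcp_pos'],s['wrist_force'],s['t'])
for i in range(1,9):
    robot.goto([x,y,.0946],[pi,0,Y+.1*i]); s=robot.sense(); print(s['tcp_pos'].round(4),s['tcp_rot'][2].round(3),s['wrist_force'].round(1),s['torque'].round(2),s['t'])
E
```

```text
[ 0.46300266 -0.02399953  0.09569314] [-5.07934005 -0.50937061 13.96622023] 5.8167
[ 0.4638 -0.024   0.096 ] 0.807 [-3.2 -1.5 13.5] [-0.14  0.74  0.1 ] 6.0667
[ 0.4641 -0.0239  0.0961] 0.907 [-3.3 -0.4 13.6] [-0.13  0.7   0.07] 6.3167
[ 0.4639 -0.0237  0.0961] 1.007 [-2.8  0.8 13.6] [0.02 0.66 0.  ] 6.5667
[ 0.4634 -0.0236  0.0959] 1.107 [-3.3  0.2 13.8] [0.06 0.86 0.01] 6.8167
[ 0.4633 -0.0237  0.0959] 1.207 [-3.6  0.3 14.7] [0.02 0.9  0.06] 7.0667
[ 0.4634 -0.0238  0.0959] 1.307 [-3.8  0.1 14.3] [0.01 0.94 0.06] 7.3167
[ 0.4639 -0.0239  0.0961] 1.407 [-1.5 -0.5 13.9] [-0.04  0.72  0.07] 7.5667
[ 0.4638 -0.0238  0.0961] 1.507 [-2.7 -0.1 14.5] [0.01 0.75 0.02] 7.8167
```

```bash
python3 - <<'E'
from h import *
pi=np.pi
x,y=.4629,-.0238; Y=1.507
robot.move_straight([x,y,.104],vel=.03); s=robot.sense(); print(s['wrist_force'].round(1),s['torque'].round(2))
print(robot.move_straight([x,y,.15],vel=.05,contact_N=8)); s=robot.sense(); print(s['tcp_pos'],s['wrist_force'].round(1),s['opening'])
robot.move_straight([x,y,.19],vel=.15)
robot.move_straight([.615,.02,.19],vel=.2)
robot.move_straight([.615,.02,.07],vel=.15)
print(robot.move_straight([.615,.02,.046],vel=.03,contact_N=3)); s=robot.sense(); print(s['tcp_pos'],s['wrist_force'].round(1))
robot.grip(.5); robot.move_straight([.615,.02,.2],vel=.2)
robot.goto([.45,.02,.27],[pi,0,Y])
snap('wrist','w2'); snap('side','s2'); snap('top','t2'); print(robot.sense()['t'])
E
python3 -c "
import cv2;a=cv2.imread('pics/t2.png');b=cv2.imread('pics/s2.png')
cv2.imwrite('pics/tt2.png',cv2.hconcat([cv2.resize(a,(400,300)),cv2.resize(b,(400,300))]))"
```

```text
[ 0.5 -0.4 -0.5] [-0.03 -0.04 -0.01]
False
[ 0.46262052 -0.02379055  0.14973094] [-0.4 -0.4 -0.2] 0.13966166639258928
True
[0.61467371 0.01996417 0.04951704] [-0.1 -0.1  3.9]
14.525
```

View pics/w2.png

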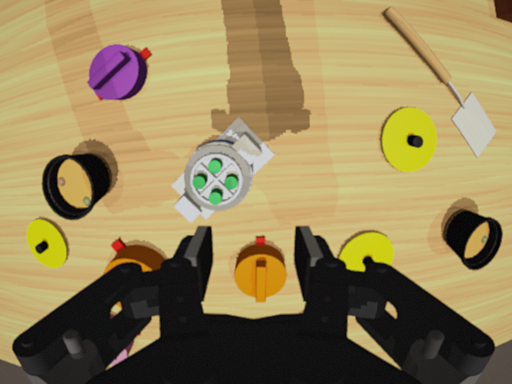

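View pics/tt2.png

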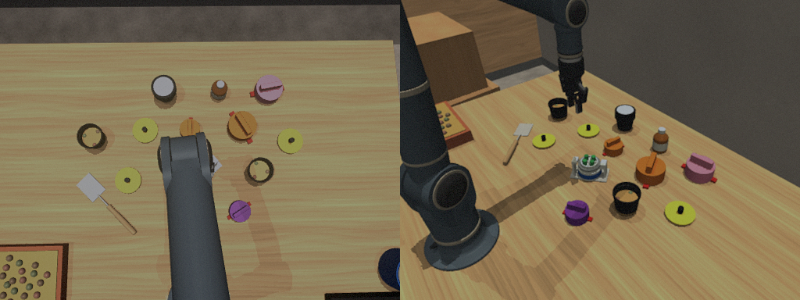

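The cap stands on the bench (262,272 in the wrist view) and the tub is open, with all four green tablets in a cross around (216,182).

```bash
python3 - <<'E'
from h import *
f=load('w2'); C=wcloud(f)
m=(C[...,2]>.072)&(C[...,2]<.082)&(np.hypot(C[...,0]-.463,C[...,1]+.0238)<.04)
n,l,st,_=cv2.connectedComponentsWithStats(m.astype(np.uint8))
for i in range(1,n):
    if st[i,4]>20:
        W=C[l==i]; e,r=cv2.minEnclosingCircle(W[:,:2].astype(np.float32)*1000); print(st[i,4],np.round(e,1),round(r,1),W[:,2].mean().round(4),'ang',np.arctan2(e[1]+24,e[0]-463).round(3),np.hypot(e[1]+24,e[0]-463).round(1))
for xy,z in(((.4313,.2505),.033),((.6175,.19),.033),((.568,-.354),.033),((.615,.02),.058)):
    m=(abs(C[...,2]-z)<.006)&(np.hypot(C[...,0]-xy[0],C[...,1]-xy[1])<.04)
    if m.sum()>5: print(xy,m.sum(),C[m].mean(0).round(4),cv2.minAreaRect(C[m][:,:2].astype(np.float32)*1000))
for xy in((.5866,.3735),(.457,-.2252)):
    m=(abs(C[...,2]-.075)<.004)&(np.hypot(C[...,0]-xy[0],C[...,1]-xy[1])<.06)
    print(xy,m.sum(),fitc(C[m]),cv2.minEnclosingCircle(C[m][:,:2].astype(np.float32)*1000))
for yw in (1.5,1.5-np.pi,-.07,np.pi-.07):
    q=robot.inverse_kinematics([.463,0,.15],[np.pi,0,yw]); print(yw,q if q is None else q.round(2))
E
```

```text
159 [443.9 -23. ] 7.9 0.0762 ang 3.09 19.1
152 [460.9 -43.3] 8.1 0.076 ang -1.679 19.4
153 [463.9  -5.8] 7.9 0.0762 ang 1.519 18.2
148 [480.8 -26.1] 7.8 0.076 ang -0.117 17.9
(0.4313, 0.2505) 122 [0.4308 0.2482 0.0325] ((430.65643310546875, 248.9564666748047), (16.89409065246582, 16.88430404663086), 0.04798556864261627)
(0.6175, 0.19) 14 [0.6096 0.1865 0.0297] ((610.015625, 185.45916748046875), (3.902200698852539, 14.280766487121582), 20.516693115234375)
(0.568, -0.354) 72 [ 0.5672 -0.3552  0.0323] ((568.0890502929688, -356.56439208984375), (16.146259307861328, 17.56894302368164), 33.0848503112793)
(0.615, 0.02) 383 [0.6121 0.0198 0.0579] ((613.23974609375, 19.53957748413086), (14.119955062866211, 59.01042175292969), 86.5468521118164)
(0.5866, 0.3735) 400 (array([0.58634033, 0.37246031]), np.float64(0.04272835793331671)) ((585.45654296875, 373.4048156738281), 46.081844329833984)
(0.457, -0.2252) 637 (array([ 0.45632027, -0.22663741]), np.float64(0.04274325735703623)) ((456.5683898925781, -227.21536254882812), 45.7994384765625)
1.5 [-0.37  0.24  0.32  2.13 -0.11  0.78  1.52]
-1.6415926535897931 [-0.98  0.42  1.13  2.16 -0.51  0.86 -1.18]
-0.07 [-0.46  0.25  0.43  2.14 -0.15  0.78 -0.01]
3.0715926535897933 [ 0.72  0.4  -0.99  2.08  0.44  0.88  2.55]
```

```bash
cat >> h.py <<'E'
def tablet(tx,ty,yaw,pot):
    pi=np.pi
    robot.goto([tx,ty,.15],[pi,0,yaw]); robot.grip(.33,30)
    robot.move_straight([tx,ty,.10],vel=.15)
    hit=robot.move_straight([tx,ty,.0768],vel=.04,contact_N=4); s=robot.sense(); print('down',hit,s['tcp_pos'].round(4),s['opening'])
    if hit: return
    robot.grip(0,30); s=robot.sense(); print('grip',s['opening'],s['wrist_force'].round(1))
    robot.move_straight([tx,ty,.10],vel=.06)
    robot.move_straight([tx,ty,.17],vel=.15); print('op',robot.sense()['opening'])
    robot.move_straight([pot[0],pot[1],.17],vel=.25)
    f=snap('wrist','carry_%d'%(robot.sense()['t']*10))
    robot.move_straight([pot[0],pot[1],.10],vel=.15)
    print('place',robot.move_straight([pot[0],pot[1],.064],vel=.03,contact_N=2),robot.sense()['tcp_pos'].round(4),robot.sense()['opening'])
    robot.grip(.33); robot.move_straight([pot[0],pot[1],.13],vel=.1); robot.move_straight([pot[0],pot[1],.18],vel=.2); print(robot.sense()['t'])
E
python3 - <<'E'
from h import *
tablet(.4637,-.0035,-.08,(.5864,.373))
robot.goto([.46,.15,.24],[np.pi,0,-.08])
snap('top','t3'); snap('wrist','w3')
E
python3 -c "
import cv2;a=cv2.imread('pics/t3.png');b=cv2.imread('pics/w3.png')
cv2.imwrite('pics/tt3.png',cv2.hconcat([a[100:300,80:350],b[:,:][::1]][0:1])) 
cv2.imwrite('pics/tt3.png',cv2.resize(a[100:300,80:350],None,fx=2.9,fy=2.9))"
```

```text
down False [ 0.4638 -0.0036  0.0768] 0.32725013939279385
grip 0.16951207081731132 [0.1 0.1 1.9]
op 0.1620156655423616
place True [0.5862 0.3729 0.0661] 0.16520247750820863
23.6417
```

View pics/tt3.png

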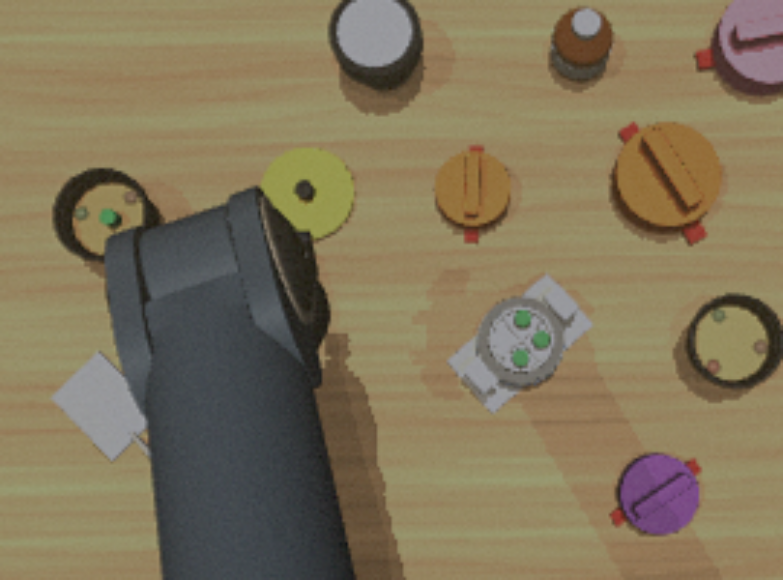

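View pics/w3.png

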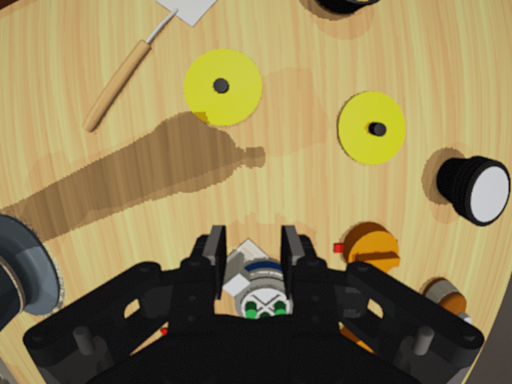

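The first tablet stands in the left pot (110,217), and three are left in the tray. Now the second one.

```bash
python3 - <<'E'
from h import *
tablet(.4611,-.0455,-.08,(.4565,-.2262))
robot.goto([.50,.0,.27],[np.pi,0,-.08])
snap('top','t4'); snap('wrist','w4')
a=cv2.imread('pics/t4.png'); cv2.imwrite('pics/tt4.png',cv2.resize(a[80:300,80:420],None,fx=2.3,fy=2.3))
E
```

```text
down False [ 0.4612 -0.0456  0.0768] 0.3286972051611692
grip 0.16414705630517037 [-0.2  0.2  1.1]
op 0.16395902534213483
place True [ 0.4563 -0.2262  0.066 ] 0.16886280944095436
32.55
```

View pics/tt4.png

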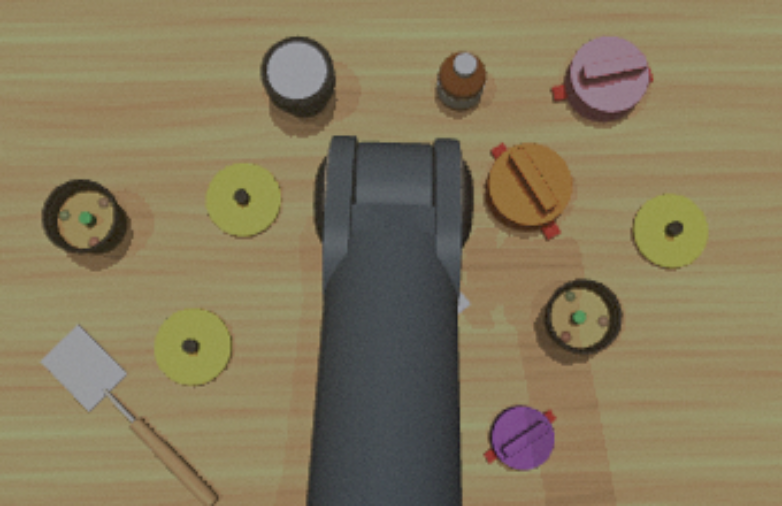

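View pics/w4.png

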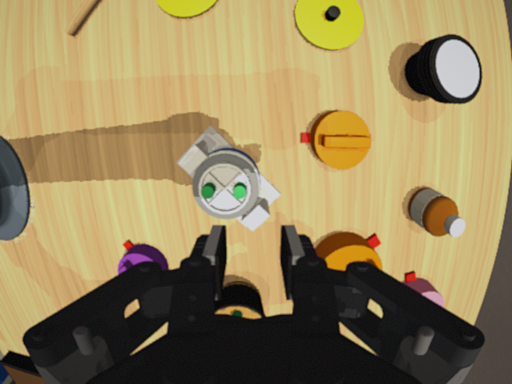

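Both pots hold one tablet each, at (88,219) and (579,318) in the crop, and two remain in the tray. I'll re-measure the covers and pots, then place covers.

```bash
cat >> h.py <<'E'
def rim(f,xy):
    W,w=blob(f,xy,.066,.084,.065,.075); e,r=cv2.minEnclosingCircle(W.astype(np.float32)*1000); print('rim',fitc(W),np.round(e,1),r); return (fitc(W)[0]+np.array(e)/1000)/2
def knob(f,xy,z=.033,r=.06):
    W,w=blob(f,xy,z-.007,z+.007,r,z); e,rr=cv2.minEnclosingCircle(W.astype(np.float32)*1000); print('knob',len(W),np.round(e,1),rr,w[:,2].mean()); return np.array(e)/1000
def cover(k,pot,yaw):
    pi=np.pi; k=np.array(k); pot=np.array(pot)
    def P(a,z): return [a[0],a[1],z]
    robot.goto(P(k,.16),[pi,0,yaw]); robot.grip(.38,50)
    f=snap('wrist','hover_%d'%(robot.sense()['t']*10)); C=wcloud(f)
    m=(abs(C[...,2]-.033)<.004)&(np.hypot(C[...,0]-k[0],C[...,1]-k[1])<.03); 
    e,r=cv2.minEnclosingCircle(C[m][:,:2].astype(np.float32)*1000); print('wrist knob',np.round(e,1),r,m.sum())
    robot.move_straight(P(k,.06),vel=.15)
    hit=robot.move_straight(P(k,.0245),vel=.04,contact_N=4); s=robot.sense(); print('down',hit,s['tcp_pos'].round(4))
    if hit: return
    robot.grip(0,50); print('op',robot.sense()['opening'])
    robot.move_straight(P(k,.06),vel=.06); robot.move_straight(P(k,.17),vel=.2); print('op',robot.sense()['opening'])
    robot.move_straight(P(pot,.17),vel=.25)
    robot.move_straight(P(pot,.105),vel=.12); 
    print('place',robot.move_straight(P(pot,.0915),vel=.03,contact_N=3)); s=robot.sense(); print(s['tcp_pos'].round(4),s['wrist_force'].round(1),s['torque'].round(2))
    robot.grip(.38); robot.move_straight(P(pot,.15),vel=.1); robot.move_straight(P(pot,.2),vel=.2); print(robot.sense()['t'])
E
python3 - <<'E'
from h import *
f=load('t4')
A=rim(f,(.5866,.3735)); B=rim(f,(.457,-.2252)); k0=knob(f,(.617,.19)); k1=knob(f,(.431,.25)); k2=knob(f,(.568,-.354))
for p in(k0,A,k2,B):
  for yw in (0,.8,1.57):
    q=robot.inverse_kinematics([*p,.1],[np.pi,0,yw]); print(yw,q if q is None else q.round(2))
E
```

```text
rim (array([0.58647808, 0.37376081]), np.float64(0.04152235029352083)) [586.3 373.8] 45.94549560546875
rim (array([ 0.45674034, -0.225348  ]), np.float64(0.04209260268839549)) [ 457.  -225.3] 45.28313064575195
knob 32 [616.9 189.9] 9.326651573181152 0.032974036520067085
knob 35 [431.2 250.5] 9.114090919494629 0.03265865693058276
knob 34 [ 568.2 -354.1] 9.29537296295166 0.03217290942710553
0 [-0.71  0.61  0.49  1.76 -0.36  0.87 -0.05]
0.8 [-0.65  0.59  0.41  1.76 -0.3   0.86  0.69]
1.57 [-0.53  0.57  0.23  1.75 -0.17  0.84  1.35]
0 [-0.88  0.66  0.38  1.62 -0.29  0.92 -0.39]
0.8 [-0.83  0.65  0.3   1.62 -0.23  0.91  0.36]
1.57 [-0.75  0.64  0.19  1.62 -0.14  0.9   1.06]
0 [ 0.06  0.68  0.65  1.7  -0.5   0.93  0.91]
0.8 [ 0.15  0.64  0.51  1.7  -0.38  0.9   1.61]
1.57 [ 0.25  0.62  0.36  1.69 -0.27  0.88  2.29]
0 [-0.13  0.44  0.65  2.09 -0.4   0.73  0.77]
0.8 [-0.06  0.42  0.55  2.08 -0.33  0.72  1.5 ]
1.57 [ 0.05  0.4   0.41  2.08 -0.24  0.71  2.18]
```

```bash
python3 - <<'E'
from h import *
cover((.6169,.1898),(.5863,.3734),.8)
E
```

```text
wrist knob [617.7 189. ] 8.999882698059082 297
down False [0.6172 0.1898 0.0247]
op 0.1848543360493005
op 0.18846995687263768
place True
[0.5866 0.3737 0.0945] [-1.3 -0.5  4.1] [-0.1   0.12  0.02]
41.8667
```

```bash
python3 - <<'E'
from h import *
robot.goto([.5,.1,.27],[np.pi,0,.4]) 
f=snap('top','t5'); 
try: k=knob(f,(.568,-.354)); 
except Exception as e: print(e)
C=cloud(f)
m=(abs(C[...,2]-.080)<.008)&(np.hypot(C[...,0]-.586,C[...,1]-.3735)<.06); P=C[m]; A=np.c_[P[:,:2]-P[:,:2].mean(0),np.ones(len(P))]; s=np.linalg.lstsq(A,P[:,2],rcond=None); print('disc',len(P),P.mean(0),s[0])
try: knob(f,(.586,.3735),.102)
except Exception as e: print(e)
snap('side','s5')
a=cv2.imread('pics/t5.png'); cv2.imwrite('pics/tt5.png',cv2.resize(a[80:300,80:420],None,fx=2.3,fy=2.3))
a=cv2.imread('pics/s5.png'); cv2.imwrite('pics/ss5.png',cv2.resize(a[80:300,120:420],None,fx=2.6,fy=2.6))
E
```

```text
knob 33 [ 568.4 -354.3] 9.079769134521484 0.03293012188892496
disc 907 [0.58689818 0.3731734  0.08068359] [-0.00425049  0.0020245   0.08068359]
knob 40 [587.8 372.5] 9.929398536682129 0.1019354684472001
```

View pics/tt5.png

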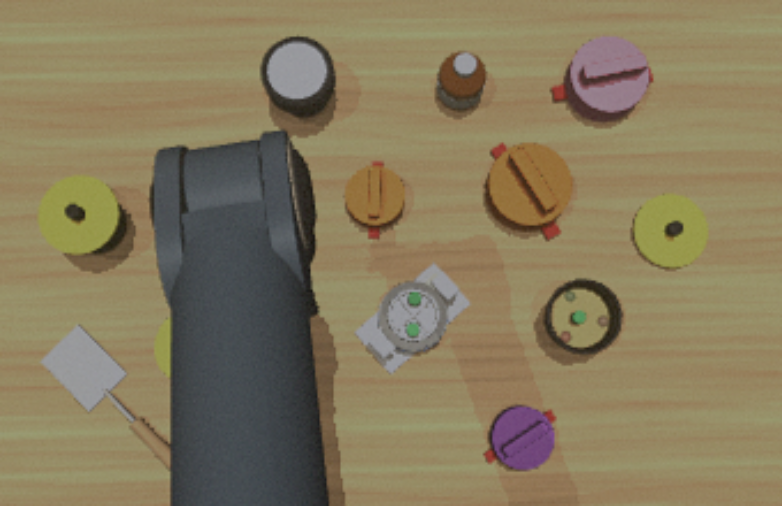

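View pics/ss5.png

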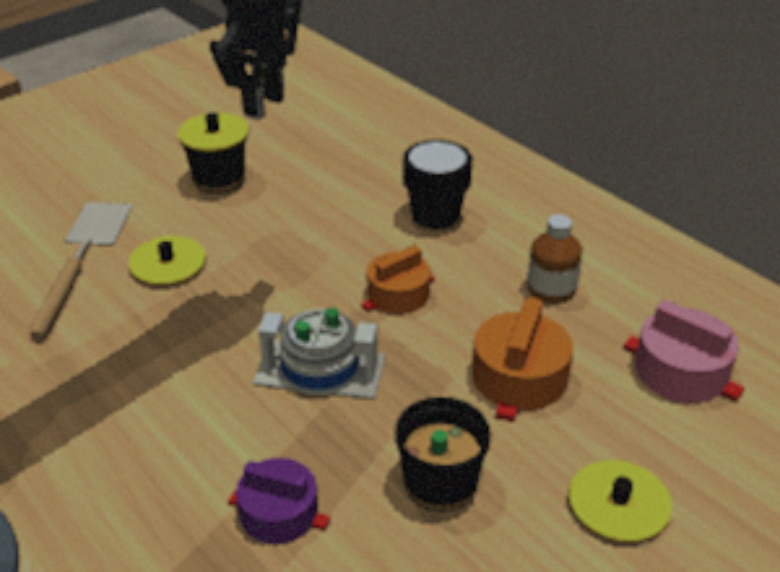

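The left pot's cover is seated: disc top at 80.7 mm, tilt under 0.005 rad. Cover c2 hasn't moved, so I'll do the second one.

```bash
python3 - <<'E'
from h import *
robot.goto([.5,-.15,.27],[np.pi,0,.0]) 
cover((.5683,-.3544),(.4568,-.2258),.0)
robot.goto([.55,.05,.27],[np.pi,0,.4]) 
f=snap('top','t6'); C=cloud(f)
for p in((.586,.3735),(.457,-.2255)):
    m=(abs(C[...,2]-.080)<.008)&(np.hypot(C[...,0]-p[0],C[...,1]-p[1])<.06); P=C[m]; A=np.c_[P[:,:2]-P[:,:2].mean(0),np.ones(len(P))]; s=np.linalg.lstsq(A,P[:,2],rcond=None); print('disc',len(P),P.mean(0),s[0])
f=snap('wrist','w6'); C=wcloud(f)
snap('side','s6')
a=cv2.imread('pics/t6.png'); cv2.imwrite('pics/tt6.png',cv2.resize(a[80:300,80:420],None,fx=2.3,fy=2.3))
a=cv2.imread('pics/s6.png'); cv2.imwrite('pics/ss6.png',cv2.resize(a[80:300,120:420],None,fx=2.6,fy=2.6))
m=(abs(C[...,2]-.058)<.006)&(np.hypot(C[...,0]-.615,C[...,1]-.02)<.05); W=C[m][:,:2]; print(cv2.minAreaRect(W.astype(np.float32)*1000),pca(W))
E
```

```text
wrist knob [ 569.  -357.2] 8.904364585876465 295
down False [ 0.5684 -0.3546  0.0248]
op 0.18612229523351034
op 0.1862453282411808
place True
[ 0.4573 -0.2258  0.0944] [-0.   0.8  5.8] [ 0.13  0.19 -0.02]
52.2333
disc 908 [0.5868211  0.3731093  0.08072159] [-0.00543809 -0.0027718   0.08072159]
disc 930 [ 0.45739145 -0.2263868   0.0802563 ] [ 0.00181876 -0.00517754  0.0802563 ]
((615.15087890625, 19.62466812133789), (14.80100154876709, 59.38386535644531), 85.73973083496094) (array([0.61410236, 0.02058768]), array([-0.99750604,  0.07058109]))
```

View pics/tt6.png

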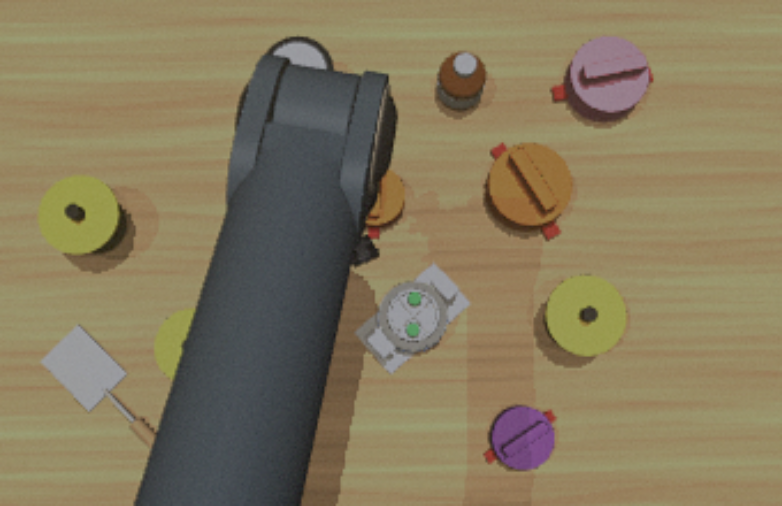

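View pics/ss6.png

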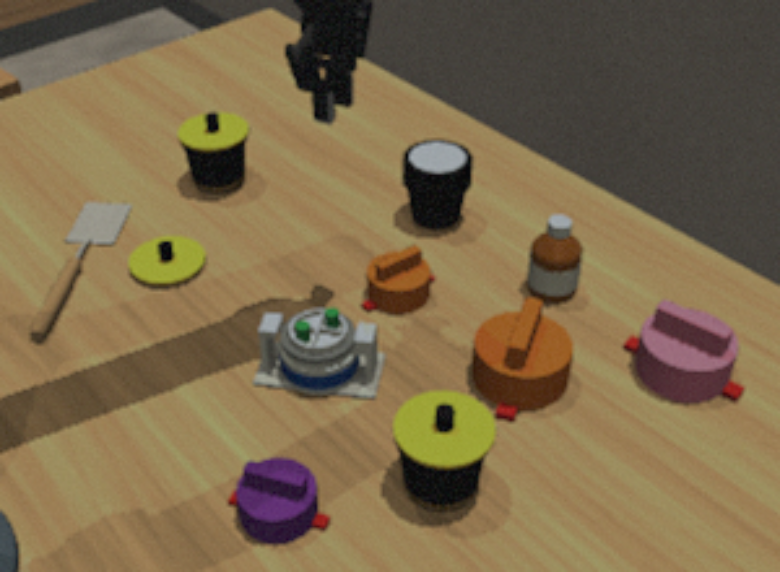

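Both covers are level, with disc tops at 80.7 and 80.3 mm. Now the cap goes back on.

```bash
python3 - <<'E'
from h import *
pi=np.pi; Y=1.507
robot.goto([.615,.02,.2],[pi,0,Y]); robot.grip(.5,80)
robot.move_straight([.615,.02,.09],vel=.2)
print(robot.move_straight([.615,.02,.0496],vel=.04,contact_N=6)); robot.grip(0,80); s=robot.sense(); print(s['tcp_pos'],s['opening'])
robot.move_straight([.615,.02,.19],vel=.15)
x,y=.4629,-.0238
robot.move_straight([x,y,.19],vel=.2)
robot.move_straight([x,y,.145],vel=.1)
print(robot.move_straight([x,y,.1045],vel=.03,contact_N=4)); s=robot.sense(); print(s['tcp_pos'],s['wrist_force'],s['torque'],s['opening'],s['t'])
E
```

```text
False
[0.61531524 0.01996518 0.05006759] 0.14455880947233674
False
[ 0.46301689 -0.02379973  0.10465013] [-0.05956881  0.97129408 -2.09919289] [0.00026176 0.00405026 0.0480551 ] 0.14255845309812504 61.2
```

```bash
python3 - <<'E'
from h import *
pi=np.pi
x,y=.4629,-.0238; Y=1.507
for z in(.1015,.098,.0952):
    robot.move_straight([x,y,z],vel=.02); s=robot.sense(); print(s['tcp_pos'].round(4),s['wrist_force'].round(1),s['torque'].round(2))
if 8<s['wrist_force'][2]<20:
  for i in range(1,12):
    robot.goto([x,y,.0950],[pi,0,Y-.08*i]); s=robot.sense(); print(s['tcp_pos'].round(4),s['tcp_rot'][2].round(3),s['wrist_force'].round(1),s['torque'].round(2),s['t'])
    if s['torque'][2]>.5 or s['torque'][2]<-.5: break
E
```

```text
[ 0.4633 -0.0238  0.1019] [-1.5  1.5  4.7] [0.05 0.3  0.02]
[ 0.4633 -0.0238  0.0988] [-3.2  0.3 10.2] [0.02 0.65 0.01]
[ 0.4634 -0.0238  0.0963] [-3.7  1.5 13.9] [ 0.03  0.83 -0.  ]
[ 0.464  -0.0239  0.0963] 1.427 [-1.9 -1.3 13.9] [0.06 0.67 0.02] 62.3667
[ 0.4644 -0.0243  0.0965] 1.347 [-2.  -0.8 13.9] [-0.11  0.52  0.05] 62.6167
[ 0.4644 -0.0247  0.0965] 1.267 [-2.7 -0.9 14.6] [-0.42  0.62  0.05] 62.8667
[ 0.4642 -0.0249  0.0964] 1.187 [-2.4 -2.5 14.6] [-0.48  0.67  0.05] 63.1167
[ 0.4641 -0.0249  0.0964] 1.106 [-2.5 -1.7 14.7] [-0.52  0.69  0.01] 63.3667
[ 0.4641 -0.0248  0.0964] 1.027 [-3.5 -2.2 14.9] [-0.38  0.65  0.03] 63.6167
[ 0.4644 -0.0246  0.0964] 0.947 [-2.  -0.8 14.4] [-0.28  0.5   0.05] 63.8667
[ 0.4646 -0.0246  0.0965] 0.867 [-1.  -1.  14.2] [-0.28  0.49  0.05] 64.1167
[ 0.4645 -0.0248  0.0965] 0.787 [-2.4 -1.7 14.6] [-0.4   0.57  0.03] 64.3667
[ 0.4643 -0.0251  0.0964] 0.707 [-3.2 -1.8 14.5] [-0.6   0.67  0.01] 64.6167
[ 0.4635 -0.0256  0.0964] 0.63 [-3.9 -4.4 17.6] [-0.82  1.11  0.82] 64.8667
```

Turning stopped against the wall: torque rose to 0.82 N m at yaw 0.63. I'll let up and test the lock with a gentle tug.

```bash
python3 - <<'E'
from h import *
pi=np.pi
x,y=.4629,-.0240
robot.goto([x,y,.0950],[pi,0,.66])
robot.move_straight([x,y,.1015],vel=.02); s=robot.sense(); print(s['tcp_pos'].round(4),s['wrist_force'].round(1),s['torque'].round(2))
print(robot.move_straight([x,y,.1035],vel=.01,contact_N=8)); s=robot.sense(); print(s['tcp_pos'].round(4),s['wrist_force'].round(1),s['torque'].round(2))
robot.move_straight([x,y,.1019],vel=.02)
robot.grip(.45); robot.sleep(.3)
robot.move_straight([x,y,.15],vel=.1); robot.move_straight([x,y,.22],vel=.2)
f=snap('wrist','w7'); C=wcloud(f)
for z in(.1105,.0885):
    m=(abs(C[...,2]-z)<.006)&(np.hypot(C[...,0]-.4627,C[...,1]+.0233)<.05); W=C[m][:,:2]; print(C[m][:,2].mean(),cv2.minEnclosingCircle(W.astype(np.float32)*1000),pca(W)[1],np.arctan2(*pca(W)[1][::-1]))
robot.goto([.5,.15,.3],[pi,0,.66])
f=snap('top','t7'); snap('side','s7'); W,w=blob(f,(.458,-.024),.1,.12,.06,.1105); m,d=pca(W); print(m,np.arctan2(d[1],d[0]),w[:,2].mean())
C=cloud(f)
for p in((.586,.3735),(.457,-.2255)):
    m=(abs(C[...,2]-.080)<.008)&(np.hypot(C[...,0]-p[0],C[...,1]-p[1])<.06); P=C[m]; A=np.c_[P[:,:2]-P[:,:2].mean(0),np.ones(len(P))]; s=np.linalg.lstsq(A,P[:,2],rcond=None); print('disc',len(P),P.mean(0),s[0])
a=cv2.imread('pics/t7.png'); b=cv2.imread('pics/s7.png')
cv2.imwrite('pics/tt7.png',np.vstack([cv2.resize(a[80:300,80:420],(680,300)),cv2.resize(b[80:300,120:420],(680,300))]))
w=cv2.imread('pics/w7.png'); cv2.imwrite('pics/ww7.png',cv2.resize(w[80:260,160:360],None,fx=3,fy=3))
E
```

```text
[ 0.4635 -0.0253  0.1021] [-0.7 -3.6  6.1] [-0.7   0.21 -0.07]
True
[ 0.4635 -0.0255  0.1026] [ 0.9 -1.1  0.1] [ 0.06 -0.27  0.  ]
0.11063541147068101 ((464.0933837890625, -24.14360237121582), 30.10862922668457) [-0.61941065  0.78506716] 2.238788106482298
0.0888368435783193 ((463.7677307128906, -24.434694290161133), 38.085147857666016) [-0.7803582  -0.62533277] -2.4660347568622663
[ 0.46309004 -0.02286532] 2.232052330173616 0.1099393854324102
disc 154 [0.5878227  0.40920553 0.08065033] [ 0.0041791  -0.06426555  0.08065033]
disc 931 [ 0.45743468 -0.22635658  0.08025641] [-0.00236425  0.0004374   0.08025641]
```

View pics/tt7.png

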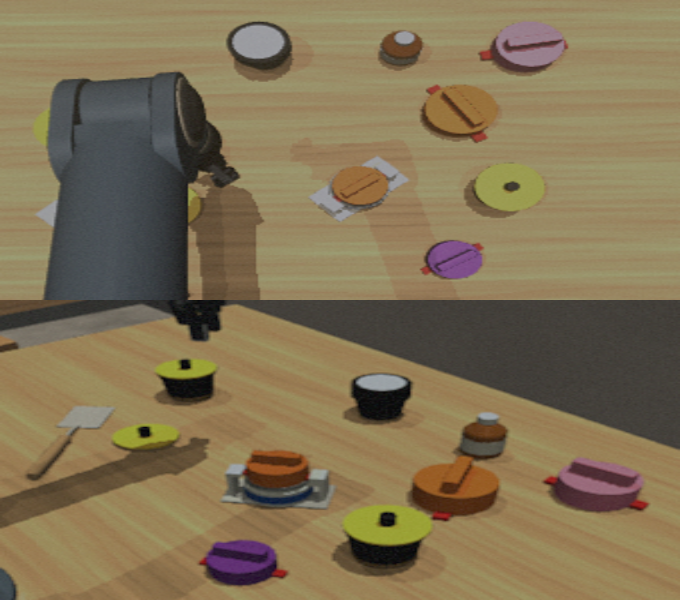

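View pics/ww7.png

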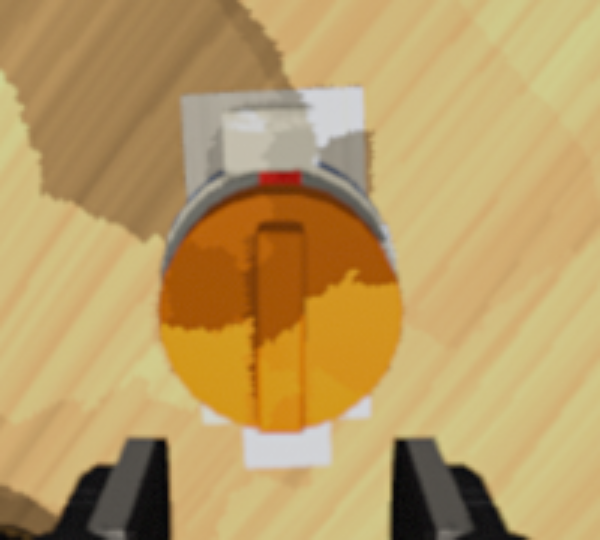

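The cap top is at 110.6 mm, the locked height (it would be 112 loose). Its ears are under the claws, within the play of the starting angle. One last unobstructed check of pot A, then I hand in.

```bash
python3 - <<'E'
from h import *
pi=np.pi
robot.goto([.45,.05,.35],[pi,0,.66])
f=snap('top','t8'); C=cloud(f); g=load('top0'); C0=cloud(g)
for p in((.586,.3735),(.457,-.2255)):
    m=(abs(C[...,2]-.080)<.008)&(np.hypot(C[...,0]-p[0],C[...,1]-p[1])<.06); P=C[m]; A=np.c_[P[:,:2]-P[:,:2].mean(0),np.ones(len(P))]; s=np.linalg.lstsq(A,P[:,2],rcond=None); print('disc',len(P),P.mean(0),s[0])
for p in((.764,.115),(.757,-.089),(.62,-.169)):
    for D in(C0,C):
        m=(D[...,2]>.03)&(D[...,2]<.12)&(np.hypot(D[...,0]-p[0],D[...,1]-p[1])<.08); print(p,m.sum(),D[m].mean(0).round(4))
d=np.abs(f['image'].astype(int)-g['image']).sum(2)[215:300,95:180]; print('scraper diff',np.median(d),(d>90).mean())
cv2.imwrite('pics/t8v.png',cv2.resize(cv2.imread('pics/t8.png')[80:310,80:420],None,fx=2.3,fy=2.3)); print(robot.sense()['t'])
E
```

```text
disc 905 [0.58672233 0.37323829 0.08064356] [0.00416454 0.00366459 0.08064356]
disc 932 [ 0.45737098 -0.22632082  0.08031377] [0.00127533 0.00113425 0.08031377]
(0.764, 0.115) 879 [0.7541 0.112  0.0882]
(0.764, 0.115) 881 [0.7541 0.112  0.0883]
(0.757, -0.089) 390 [ 0.7527 -0.0877  0.0718]
(0.757, -0.089) 384 [ 0.7531 -0.0878  0.0724]
(0.62, -0.169) 1057 [ 0.6205 -0.1696  0.0559]
(0.62, -0.169) 1059 [ 0.6203 -0.1696  0.056 ]
scraper diff 28.0 0.0030449826989619377
69.4167
```

View pics/t8v.png

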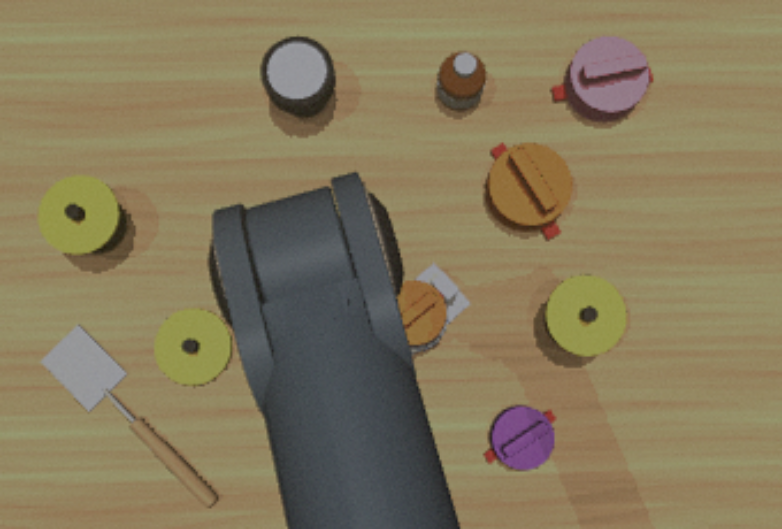

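Both covers (80,214) and (586,315) are level, and the scraper, stack and bottle haven't moved. Handing in.

```bash
python3 -c "
from plant import robot
print(robot.close_job())"
```

```text
the job is handed in; nothing more can be done
None
```

The job is done and handed in at about 69 s. I opened the tub, put one tablet in each of the two pots, and left the other two in the tray. Each pot has a cover; the third stays on the bench. I then put the cap back on and locked it.

**Last checks:**
- **Covers:** the disc tops are at 80.6 and 80.3 mm (80 mm when seated), and both tilt less than 0.006 rad.
- **Cap:** the rib top is at 110.6 mm, which is the locked height. The ears are under the claws, turned about 0.04 rad clockwise of where they started, within the stated play. A gentle tug stopped on its force limit after about 0.5 mm, as expected for a locked cap.
- **Bystanders:** the bottle, spare pots and scraper are unmoved to within camera noise.

No check failed or disagreed beyond 1–3 mm between cameras. The collar position can't be read directly, so I judged the lock from cap height, angle and the tug.

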